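Test the lamp cut-out and set the filter slide in its catch

ROBOT

A 6-joint arm with a two-finger parallel gripper is mounted at the origin on the work surface. World frame = base frame: x ahead of the robot, y to its left, z up, the work surface at z = 0. Lengths are in m, angles in rad, forces in N, time in s.
With the tool pointing down it reaches from about 0.35 to 0.975 m from the base axis. Payload 4.9 kg.
Tool frame: the origin (TCP) lies midway between the tips of the shut fingers; the grasp point (between the pads) lies 19 mm behind it; z points along the fingers, y is the line along which they close (so a half turn about z gives the same grasp; the last joint's range is limited). The gripper opens to 85 mm and grips with 20 to 120 N. Pads are 22 mm wide; open, the fingers measure 114 mm over their backs; the gripper's body (76 mm by 85 mm) begins 54 mm behind the grasp point. The pads swing forward as they close: fully open they stand 13 mm farther back than shut.
Start: joints at [-1.465, 0.053, 1.613, -0, 1.476, -0.119], TCP at [0.139, -0.609, 0.231] pointing down, gripper open.
Joint ranges: [-3.01, 3.01], [-1.01, 2.22], [0.06, 2.58], [-1.02, 4.17], [0.09, 2.62], [-3.14, 3.14]. Speed limits (rad/s): [2.57, 2.57, 3.14, 3.14, 3.14, 3.14].

INTERFACE

Orientations are given as a unit quaternion [w, x, y, z].
In Python, from plant import state, grab_frame, job_done, cut_out, place_of gives the robot as it stands.
- The arm moves only by the tool jog_arm, never from a script. Its argument "motion" is text: rows parted by semicolons, each of 7 numbers parted by spaces: the opening in per cent of the stroke, from 0 (shut) to 100 (fully open), then the shift along the tool's x, y, z as a fraction of full scale, then the turn, a rotation vector about the tool's x, y, z as a fraction of full scale. A call has exactly 5 rows; each row is the pose to reach, as a shift and turn from the pose commanded when the call began, along the tool's axes at that moment; what a row does not reach only later rows make up. Full scale, the value 1, is 50 cm for a shift and 1.5 rad for a turn. A row lasts 1/8 s, in which the tool goes at most 62.5 mm and 10.7 degrees, less where a joint would pass 70% of its speed; a pose out of reach is approached as far as the arm can. A call with a number of a shift or a turn outside -1 to 1 is refused whole. A call with a gripper value outside its range is refused whole. The fingers move at their own pace and stop on an object; the grip force is fixed at half the most. Time passes only in rows, so rows that repeat a pose let the fingers close, or fill a call up. It gives the time, the measured TCP pose, the force, the opening and the grip force at its end, in the units of the state.
- state(): the state, without advancing time (a new reading comes with each control period).
- grab_frame(name): name is "side" or "top"; returns a dict with "color" (480x640x3 uint8, red, green, blue), "range_z" (480x640 float32, m along the optical axis (not along the pixel's ray), 0 where there is no reading), "intrinsics" (3x3 intrinsics, pixels), "world_from_camera" (4x4, takes a point from camera to world coordinates). Camera axes: x right, y up, looking along -z (the intrinsics and any distortion apply to the point x, -y, -z); pixel columns grow to the right and rows downward; lengths in m; the calibration is good to about 2 mm. A picture is of the moment at which its call begins.
- job_done(): hands the job in; it is judged then, once.
Trained networks look in the newest picture that a camera, given by its name, has taken for a name from the list of things; names that differ only in an ending like _2 or _b are one class to them, and where a whole thing is asked for, a point or a joint stands for the part that bears it (a point fixed in the world has none). Each returns a list of dicts, best first, with "p" (0 to 1); they miss things now and then, are a little off and sometimes report something else, mostly with a low value. They report only what shows in the picture. A call takes as long as a camera call. They do not tell look-alikes from the thing itself.
- cut_out(camera, thing): "pixels" (480x640 bool, what is visible of it).
- place_of(camera, thing): "at" ([x, y, z] in m, in world coordinates, good to about 4 mm: a listed point, or the origin of a listed thing).
The state is a dict: "time": time; "joint_pos": joint angles; "joint_vel": joint speeds; "joint_efforts": joint torques, N m; "tool_pos": TCP position; "tool_rot": TCP orientation; "contact_force": force on the tool from outside, world axes, zero at the start; "ft_torque": the same for the moment, N m; "gripper_width": opening from 0.0 (shut) to 1.0 (fully open); "grasp_force": force on a finger pad.
Only numpy, scipy, OpenCV 4.12 (cv2) and the standard library are available. Lean on these libraries where they do the work, as an engineer would, in place of code of your own. Each camera call takes 0.05 s, during which the arm holds its last target. There are 200 camera calls.

TASK

Get the filter photometer ready for a reading: first test its lamp cut-out by pressing the red test button so that the white lever drops, then lift the lever until it latches and stays up by itself. Then slide the dark filter slide by its blue knob towards the orange catch block until you feel the ball click into the notch, do not push it on past the notch, and finish while still holding the knob with the slide seated at the notch. Leave the jars where they stand.

Things in the scene. Friction and masses are not known exactly. Their poses are not given: they have to be found in the camera images.
- cutout: Grey lamp cut-out box fixed to the bench, 110 (x) x 70 (y) x 60 mm high; origin at the centre of its underside. +x points from the lever to the red button, +y along the lever's hinge axis. Its place and yaw vary.
- test_button (a joint): Red test button, diameter 20 mm, sprung, moves straight down; 0 = out, 0.008 m = fully pressed. It starts at about 2 N, takes about 5.5 N fully down, springs back, and trips the lever at 4 to 7 mm of travel: press it fully.
- button_top (a point): Centre of the red button's top face, 72 mm above the bench when out; on the cut-out's midline, 30 mm towards +x of the box centre.
- trip_lever (a joint): White lever, rad: about 0 = upright and latched, grows as it drops towards the cut-out's -x side, 1.1 = fully dropped. A spring pulls it down (0.05 N m). Lifting it back passes a click (about 0.15 N m) and it can go to -0.09, where the latch has surely caught; let go then and it rests near 0. If let go too early it drops again.
- lever_tip (a point): Centre of the lever's paddle, on the lever's axis 55 mm from the hinge. The paddle is 12 mm thick along the hinge axis (pinch it across this, from above, and follow the arc; it turns between the pads), 14 mm deep, 22 mm long along the lever (11 mm either way from this point); the lever's arm below it is 8 x 8 mm. This point is 110 mm above the bench when up and 80 mm when dropped.
- lever_hinge (a point): A point on the lever's hinge axis (axis along the cut-out's y), 55 mm above the bench, 20 mm towards the cut-out's -x side from its centre.
- stage: White photometer filter stage fixed to the bench, 110 (x) x 360 (y) mm, 60 mm high to the top of its aluminium track; origin at the centre of its underside. The slide runs along its +y. Its place and yaw vary.
- filter_slide: Dark steel filter slide; it moves only along the stage's +y, over 115 mm, with about 1.5 N of friction. Its axes are parallel to the stage's; its origin lies 60 mm above the bench, level along y with the notch. It is 50 mm wide, 225 mm long, 10 mm thick, its top 70 mm above the bench. It starts short of the catch, which lies 20 to 100 mm of travel ahead.
- knob_top (a point): Centre of the top face of the blue square knob on the slide: knob 14 x 14 mm, 35 mm tall, standing from 70 to 105 mm above the bench; sides parallel to the stage's x and y. It lies 95 mm towards -y from the notch.
- slide_notch (a point): The mouth of the 9 mm wide notch in the slide's far (+x) edge, 65 mm above the bench; the ball seats when this point is level along the stage's y with catch_point. The only notch. The detent (ball in notch) draws the slide in over the last 4 mm before the notch is centred, then resists moving on with about 8 N and lets go about 4.5 mm past the centre. If the knob is freed within 3 mm of the centre, the ball centres the slide by itself.
- catch_block: Orange ball-catch block with a white line across its top and a brass end, 18 x 34 mm, rising 24 mm above its origin, which is 52 mm above the bench (top 76 mm); it carries the sprung brass ball and stands fixed beside the far edge of the track. Clamped at a different place along the stage's y each time, its axes parallel to the stage's.
- catch_point (a point): Point of the catch at the slide's far edge, on the ball's line, 65 mm above the bench: the notch is seated when slide_notch and this point have the same position along the stage's y.
- amber_bottle: Bystander: amber jar with red cap, 60 mm wide, 100 mm tall, origin at its foot; not to be moved or tipped.
- white_jar: Bystander: white jar with blue cap, 66 mm wide, 85 mm tall, origin at its foot; not to be moved or tipped.
- small_jar: Bystander: small white jar with yellow cap, 48 mm wide, 70 mm tall, origin at its foot; not to be moved or tipped.
Not all that is in view belongs to the job. Of the things like the cutout, leave any that is pink or yellow; of the rest the smaller one is meant.

How it is judged:
By the outcome, as a careful person would: the job done as asked, in the order asked, and still so for the second after the job is handed in, while the arm keeps its last pose, push and grip.
It also fails if it takes over 64 s, if anything falls off the work surface, if the arm or the gripper's body presses on something with over 40 N, if the wrist force passes 120 N, or if a joint passes its speed limit or range.

## Working session

There is one attempt and no reset: what is moved stays moved. The work goes in short steps, Python scripts to look and compute and a tool call to move; the robot and the scene stay as the last step left them, time stands still between calls to the robot, and variables do not carry over. Pictures are saved under pics/ and viewed, at most 10 in all, crops included, and the job is handed in when it is done.

Besides the shell and the picture viewer there is one more tool, called after "Request:" by a JSON object that holds its "fn" and its "kwargs". jog_arm: Moves the arm, as the interface text tells. Shift numbers are shares of 50 cm and turn numbers shares of 1.5 rad, none past 1 either way. Its arguments: {"type":"object","properties":{"motion":{"type":"string"}},"required":["motion"]}

```bash
mkdir -p pics
cat > look.py <<'E'
import numpy as np, cv2
from plant import *
E
python3 - <<'E'
from look import *
s=state(); print({k:np.round(v,3).tolist() for k,v in s.items()})
ims=[]
for c in ("top","side"):
    f=grab_frame(c); ims.append(f["color"]); np.savez(f"{c}.npz",**f)
    print(c,np.round(f["world_from_camera"],3).tolist(),np.round(f["intrinsics"],1).tolist())
    cv2.imwrite(f"pics/{c}0.png",f["color"][:,:,::-1])
    for t in ["cutout","button_top","lever_tip","lever_hinge","stage","filter_slide","knob_top","slide_notch","catch_block","catch_point","amber_bottle","white_jar","small_jar"]:
        print(c,t,[(round(float(d["p"]),2),np.round(d["at"],3).tolist()) for d in place_of(c,t)][:4])
E
```

```text
{'time': 0.0, 'joint_pos': [-1.465, 0.053, 1.614, 0.0, 1.476, -0.119], 'joint_vel': [0.001, 0.001, -0.0, 0.002, 0.003, 0.001], 'joint_efforts': [0.0, -39.368, -37.017, -0.0, 0.007, -0.0], 'tool_pos': [0.139, -0.609, 0.23], 'tool_rot': [-0.001, 0.994, 0.112, 0.0], 'contact_force': [-0.039, 0.253, -0.029], 'ft_torque': [0.022, -0.017, 0.052], 'grasp_force': 0.0, 'gripper_width': 1.003}
top [[-0.004, 0.992, -0.123, 0.353], [-1.0, -0.002, 0.012, 0.17], [0.011, 0.123, 0.992, 1.311], [0.0, 0.0, 0.0, 1.0]] [[452.7, 0.0, 310.5], [0.0, 452.7, 235.6], [0.0, 0.0, 1.0]]
top cutout [(0.83, [0.294, 0.181, -0.002]), (0.81, [0.505, 0.61, -0.002]), (0.75, [0.48, 0.269, 0.003]), (0.57, [0.426, 0.418, -0.001])]
top button_top [(0.64, [0.506, -0.155, 0.061]), (0.58, [0.549, 0.598, 0.097]), (0.57, [0.454, 0.417, 0.068]), (0.39, [0.504, 0.263, 0.072])]
top lever_tip [(0.61, [0.454, 0.278, 0.112]), (0.56, [0.409, 0.421, 0.111]), (0.52, [0.479, 0.617, 0.15]), (0.47, [0.272, 0.188, 0.154])]
top lever_hinge [(0.96, [0.275, 0.183, 0.078]), (0.77, [0.484, 0.621, 0.074]), (0.68, [0.456, 0.271, 0.053]), (0.65, [0
[... 1133 characters left out ...]
272, 0.182, 0.074]), (0.64, [0.407, 0.421, 0.06]), (0.57, [0.485, 0.617, 0.074])]
side stage [(0.76, [0.512, -0.105, 0.003]), (0.21, [0.733, -0.17, 0.004])]
side filter_slide [(0.69, [0.507, -0.152, 0.063])]
side knob_top [(0.74, [0.511, -0.153, 0.064]), (0.63, [0.484, -0.248, 0.107]), (0.45, [0.51, -0.102, 0.004]), (0.25, [0.733, -0.175, 0.003])]
side slide_notch [(0.9, [0.53, -0.155, 0.06])]
side catch_block [(0.67, [0.735, -0.173, -0.0]), (0.58, [0.507, 0.266, 0.071]), (0.53, [0.553, -0.068, 0.049])]
side catch_point [(0.87, [0.543, -0.072, 0.063])]
side amber_bottle [(0.62, [0.745, 0.053, 0.0])]
side white_jar [(0.75, [0.734, -0.172, 0.001])]
side small_jar [(0.9, [0.736, 0.162, 0.001])]
```

View pics/top0.png

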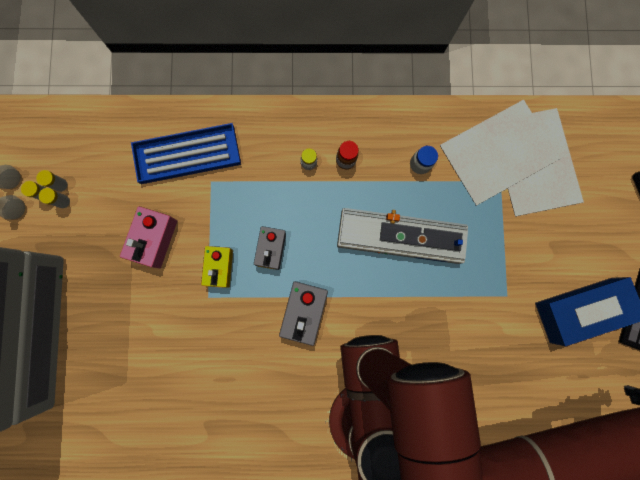

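View pics/side0.png

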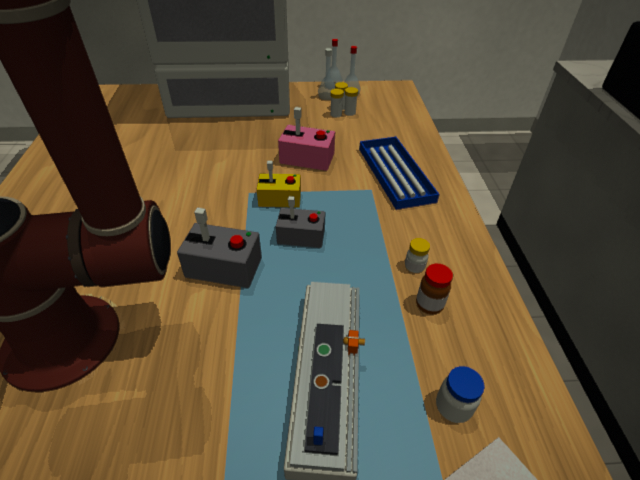

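The top image shows four look-alikes: pink (150,238), yellow (217,267), small grey (270,248) and large grey (304,314). After leaving out pink and yellow, the smaller grey one at (270,248), about (0.48, 0.27) in the world, fits. The slide is at (420,236) with its knob at (459,242), and the catch is at (393,216).

```bash
cat >> look.py <<'E'
def cloud(f):
    z=f["range_z"]; K=f["intrinsics"]; v,u=np.mgrid[:480,:640]
    P=np.stack([(u-K[0,2])/K[0,0]*z,-(v-K[1,2])/K[1,1]*z,-z],-1)
    T=f["world_from_camera"]; W=P@T[:3,:3].T+T[:3,3]; W[z<=0]=np.nan; return W
def hsv(f): return cv2.cvtColor(f["color"],cv2.COLOR_RGB2HSV).astype(int)
def near(W,c,r): return np.hypot(W[...,0]-c[0],W[...,1]-c[1])<r
E
python3 - <<'E'
from look import *
def rect(P):
    r=cv2.minAreaRect((P[:,:2]*1000).astype(np.float32)); return np.round(r[0],1),np.round(r[1],1),round(r[2],1)
for c in ("top","side"):
    f=dict(np.load(c+".npz")); W=cloud(f); H=hsv(f); h,s,v=H[...,0],H[...,1],H[...,2]; z=W[...,2]
    def rep(n,m):
        P=W[m]; print(c,n,len(P),np.round(np.median(P,0),4) if len(P) else '', rect(P) if len(P)>4 else '')
    nc=near(W,(.48,.27),.075)
    rep('button',nc&((h<8)|(h>172))&(s>150)&(z>.062))
    rep('paddle',nc&(z>.096)); rep('box',nc&(z>.053)&(z<.066))
    ns=(abs(W[...,0]-.51)<.09)&(abs(W[...,1]+.105)<.2)
    rep('knob',ns&(h>100)&(h<130)&(s>150)&(z>.095))
    rep('orange',ns&(h<15)&(s>170)&(z>.07)&near(W,(.552,-.07),.03))
    rep('slide',ns&(v<90)&(z>.062)&(z<.078))
    rep('stage',ns&(z>.045)&(z<.078))
f=dict(np.load("side.npz"))["color"]; t=dict(np.load("top.npz"))["color"]
a=cv2.resize(f[180:270,255:345],(400,400)); b=cv2.resize(t[205:295,230:320],(400,400))
cv2.imwrite("pics/crop.png",np.hstack([a,b])[:,:,::-1])
E
```

```text
top button 43 [0.5065 0.2645 0.0734] (array([506.2, 265.5]), array([17.9, 17.6]), 44.4)
top paddle 26 [0.4556 0.2735 0.1208] (array([456.6, 273.9]), array([10.4, 13. ]), 87.2)
top box 896 [0.4772 0.2705 0.0611] (array([477.6, 270.7]), array([ 70.3, 110.3]), 79.6)
top knob 31 [ 0.4852 -0.243   0.105 ] (array([ 486.5, -244.7]), array([13.9, 13.9]), 4.0)
top orange 69 [ 0.5581 -0.0707  0.0769] (array([559.3, -72.7]), array([33.3, 17.2]), 81.2)
top slide 1283 [ 0.506  -0.1461  0.0712] (array([ 507.6, -150.1]), array([225.9,  73.3]), 76.5)
top stage 4729 [ 0.5106 -0.1003  0.0617] (array([ 515.7, -105.1]), array([358.7, 118.5]), 82.0)
side button 58 [0.5079 0.2612 0.0695] (array([508.7, 263.9]), array([18.1, 18.9]), 19.8)
side paddle 66 [0.4582 0.2695 0.1109] (array([458.1, 271.4]), array([12.4, 13.9]), 86.8)
side box 892 [0.4783 0.2611 0.0586] (array([478.8, 269.4]), array([ 74.6, 110.6]), 79.3)
side knob 110 [ 0.4868 -0.2479  0.1041] (array([ 487.5, -247.1]), array([14. , 13.1]), 86.7)
side orange 150 [ 0.56   -0.0793  0.075 ] (array([560.7, -74.9]), array([34.6, 17.6]), 83.5)
side slide 3471 [ 0.5068 -0.1746  0.0693] (array([ 521.9, -153.5]), array([227.7,  89.1]), 79.6)
side stage 10980 [ 0.5101 -0.1527  0.0598] (array([ 517.3, -108.6]), array([356.5, 117.1]), 81.8)
```

View pics/crop.png

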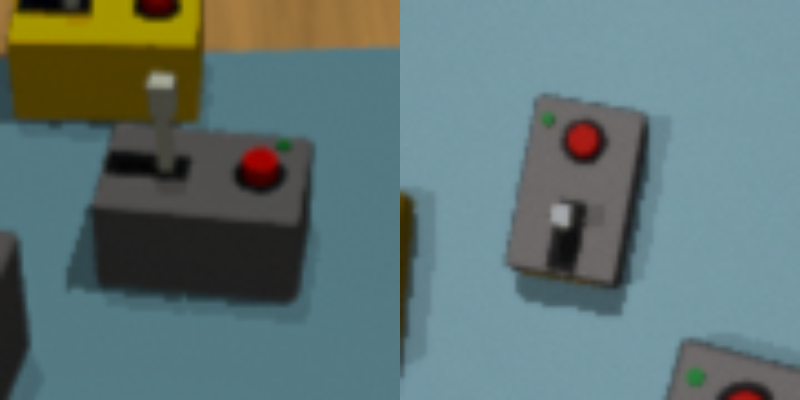

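The crop confirms it: the small grey box has its lever upright and its red button at the far end. I read its centre as (0.478, 0.270) with a yaw of −0.178. The stage yaw is about −0.14, and the slide has about 86 mm to travel.

```bash
cat > go.py <<'E'
import sys,numpy as np
from scipy.spatial.transform import Rotation as R
from plant import state
# usage: go.py x y z yaw -> shift/turn fractions from measured pose
def go(x,y,z,yaw):
    s=state(); q=s["tool_rot"]; r=R.from_quat(np.r_[q[1:],q[0]])
    g=R.from_euler('z',yaw)*R.from_euler('x',np.pi)
    d=r.inv().apply(np.array([x,y,z])-s["tool_pos"]); w=(r.inv()*g).as_rotvec()
    print("shift mm",np.round(d*1000,1),"frac",np.round(d/.5,4),"turn frac",np.round(w/1.5,4),"rows",np.linalg.norm(d)/.0625)
if __name__=="__main__": go(*map(float,sys.argv[1:5]))
E
python3 go.py 0.42 -0.43 0.23 0; python3 go.py 0.5075 0.2647 0.16 -0.178
```

```text
shift mm [ 313.6 -112.2    1.3] frac [ 0.6271 -0.2243  0.0026] turn frac [-0.      0.      0.1499] rows 5.32854665915573
shift mm [ 553.8 -769.9   71.3] frac [ 1.1075 -1.5398  0.1426] turn frac [-0.      0.      0.2686] rows 15.216314647403903
```

Request:
{"fn": "jog_arm", "kwargs": {"motion": "0 0.11 -0.04 0 0 0 0.03; 0 0.22 -0.08 0 0 0 0.07; 0 0.33 -0.12 0 0 0 0.11; 0 0.44 -0.16 0 0 0 0.15; 0 0.55 -0.2 0 0 0 0.15"}}

```text
time: 2.02
tool_pos: [0.3866, -0.4493, 0.2316]
tool_rot: [0.0, 1.0, -0.0, 0.0]
contact_force: [0.5, -0.5, -0.5]
gripper_width: 0.003
grasp_force: 0.0
```

```bash
python3 go.py 0.5075 0.2647 0.15 -0.178
```

```text
shift mm [ 120.4 -714.2   81.2] frac [ 0.2408 -1.4283  0.1624] turn frac [ 0.0004 -0.0003  0.1182] rows 11.660610366489502
```

Request:
{"fn": "jog_arm", "kwargs": {"motion": "0 0.02 -0.12 0 0 0 0; 0 0.04 -0.24 0 0 0 0; 0 0.06 -0.36 0 0 0 0; 0 0.08 -0.48 0 0 0 0; 0 0.1 -0.59 0 0 0 0"}}

```text
time: 2.65
tool_pos: [0.4352, -0.1535, 0.2316]
tool_rot: [0.0, 1.0, -0.0, 0.0]
contact_force: [0.8, 1.0, -0.5]
gripper_width: -0.003
grasp_force: 0.0
```

Request:
{"fn": "jog_arm", "kwargs": {"motion": "0 0.02 -0.12 0 0 0 0.03; 0 0.04 -0.24 0 0 0 0.06; 0 0.06 -0.36 0 0 0 0.09; 0 0.08 -0.48 0.04 0 0 0.118; 0 0.1 -0.59 0.08 0 0 0.118"}}

```text
time: 3.28
tool_pos: [0.4857, 0.1417, 0.1917]
tool_rot: [-0.0, 0.996, -0.088, 0.001]
contact_force: [0.4, 0.1, -0.1]
gripper_width: -0.003
grasp_force: 0.0
```

```bash
python3 go.py 0.5075 0.2647 0.10 -0.178
```

```text
shift mm [  -0.4 -124.9   91.8] frac [-0.0007 -0.2498  0.1836] turn frac [-0.0004 -0.0015  0.0007] rows 2.4797789518270728
```

Request:
{"fn": "jog_arm", "kwargs": {"motion": "0 0 -0.12 0 0 0 0; 0 0 -0.24 0.03 0 0 0; 0 0 -0.25 0.1 0 0 0; 0 0 -0.25 0.18 0 0 0; 0 0 -0.25 0.186 0 0 0"}}

```text
time: 3.9
tool_pos: [0.5045, 0.2618, 0.0946]
tool_rot: [0.002, 0.996, -0.088, -0.003]
contact_force: [-1.0, -0.1, -0.6]
gripper_width: 0.003
grasp_force: 0.0
```

```bash
python3 - <<'E'
from look import *
f=grab_frame("side"); s=state(); print(s["tool_pos"],s["contact_force"])
T=f["world_from_camera"];K=f["intrinsics"]
cv2.imwrite("pics/b1.png",cv2.resize(f["color"][140:290,220:420],(800,600))[:,:,::-1])
E
python3 go.py 0.5075 0.2647 0.063 -0.178
```

```text
[0.50599895 0.26212186 0.09661317] [ 0.12441412 -0.05897286  1.02556052]
shift mm [ 1.1 -2.9 33.6] frac [ 0.0023 -0.0057  0.0672] turn frac [0.0013 0.0022 0.0006] rows 0.5399248473354891
```

View pics/b1.png

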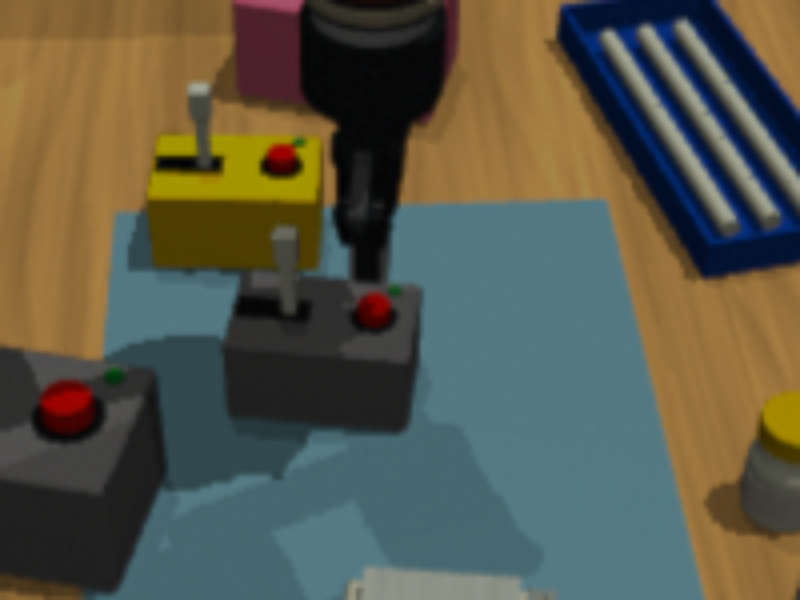

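The shut fingers (370,270 in the crop) are over the red button (375,312), clear of the lever. Pressing now.

Request:
{"fn": "jog_arm", "kwargs": {"motion": "0 0.002 -0.005 0.03 0 0 0; 0 0.002 -0.005 0.05 0 0 0; 0 0.002 -0.005 0.06 0 0 0; 0 0.002 -0.005 0.065 0 0 0; 0 0.002 -0.005 0.065 0 0 0"}}

```text
time: 4.58
tool_pos: [0.5092, 0.2649, 0.0666]
tool_rot: [-0.0, 0.996, -0.089, 0.0]
contact_force: [-1.1, -1.0, 3.7]
gripper_width: -0.002
grasp_force: 2.0
```

Run:
```python
from look import *
f=grab_frame("side"); s=state(); print(s["tool_pos"],s["contact_force"])
W=cloud(f); m=near(W,(.458,.2735),.02)&(W[...,2]>.1); print('up px',m.sum())
m=near(W,(.41,.282),.02)&(W[...,2]>.065)&(W[...,2]<.1);print('down px',m.sum(),np.median(W[m],0))
```

```text
[0.50916673 0.26484041 0.06660031] [-0.56620941 -0.83965114  3.40921795]
up px 232
down px 85 [0.41509978 0.27781859 0.08039202]
```

Request:
{"fn": "jog_arm", "kwargs": {"motion": "0 0 0 0.003 0 0 0; 0 0 0 0.005 0 0 0; 0 0 0 0.006 0 0 0; 0 0 0 0.007 0 0 0; 0 0 0 0.007 0 0 0"}}

```text
time: 5.25
tool_pos: [0.5092, 0.2649, 0.064]
tool_rot: [0.0, 0.996, -0.088, 0.0]
contact_force: [-2.6, -2.4, 11.3]
gripper_width: 0.006
grasp_force: 5.6
```

Run:
```python
from look import *
s=state(); print(s["tool_pos"],s["contact_force"])
```

```text
[0.5092325  0.26489435 0.06395278] [-2.63706789 -2.35054482 11.25215176]
```

Request:
{"fn": "jog_arm", "kwargs": {"motion": "0 0 0 -0.04 0 0 0; 0 0 0 -0.12 0 0 0; 30 -0.1 0 -0.18 0 0 0; 50 -0.2 0 -0.18 0 0 0; 50 -0.2 0 -0.18 0 0 0"}}

```text
time: 5.88
tool_pos: [0.4074, 0.2828, 0.152]
tool_rot: [-0.0, 0.996, -0.087, -0.001]
contact_force: [0.4, 0.3, -0.1]
gripper_width: 0.499
grasp_force: 0.0
```

```bash
python3 - <<'E'
from look import *
f=grab_frame("side"); s=state(); print(s["tool_pos"],s["contact_force"],s["gripper_width"])
W=cloud(f); m=near(W,(.41,.282),.022)&(W[...,2]>.068)&(W[...,2]<.095);print('down px',m.sum(),np.median(W[m],0))
print([(d["p"],d["at"]) for d in place_of("side","lever_tip")])
cv2.imwrite("pics/b2.png",cv2.resize(f["color"][140:290,220:420],(800,600))[:,:,::-1])
E
python3 go.py 0.4101 0.2822 0.075 -0.178
```

```text
[0.40898733 0.28265976 0.15218433] [-0.08651628  0.24089498  0.18628788] 0.5007700829489871
down px 87 [0.41538002 0.27848187 0.07994018]
[(0.87, [0.2733, 0.1835, 0.1585]), (0.71, [0.409, 0.2829, 0.0842]), (0.64, [0.4813, 0.6156, 0.1453])]
shift mm [ 0.1  0.3 77.3] frac [0.0002 0.0006 0.1546] turn frac [-0.0001 -0.0002  0.001 ] rows 1.237046323319321
```

View pics/b2.png

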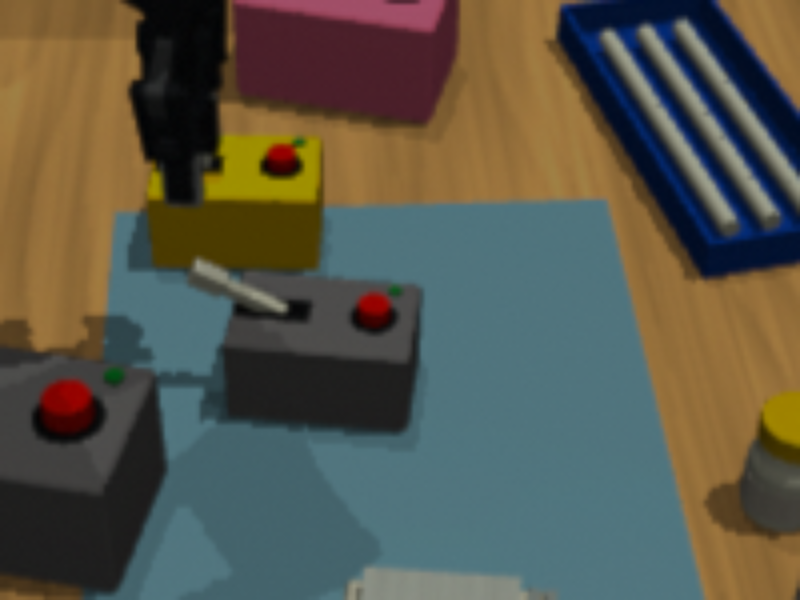

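The lever has dropped (paddle at 200,272 in the crop), and the tool is directly above it. Next: descend, pinch and lift.

Request:
{"fn": "jog_arm", "kwargs": {"motion": "50 0 0 0.08 0 0 0; 50 0 0 0.15 0 0 0; 50 0 0 0.178 0 0 0; 40 0 0 0.178 0 0 0; 0 0 0 0.178 0 0 0"}}

```text
time: 6.6
tool_pos: [0.4116, 0.2829, 0.0648]
tool_rot: [-0.001, 0.996, -0.089, 0.001]
contact_force: [-1.1, 0.5, -0.4]
gripper_width: 0.195
grasp_force: 0.0
```

Request:
{"fn": "jog_arm", "kwargs": {"motion": "0 0 0 0 0 0 0; 0 0 0 0 0 0 0; 0 0 0 0 0 0 0; 0 0 0 0 0 0 0; 0 0 0 0 0 0 0"}}

```text
time: 7.22
tool_pos: [0.4117, 0.2832, 0.0651]
tool_rot: [-0.001, 0.996, -0.088, 0.002]
contact_force: [1.0, 0.3, 5.9]
gripper_width: 0.127
grasp_force: 61.5
```

Request:
{"fn": "jog_arm", "kwargs": {"motion": "0 0.006 0 -0.01 0 0 0; 0 0.012 0 -0.019 0 0 0; 0 0.027 0 -0.034 0 0 0; 0 0.045 0 -0.047 0 0 0; 0 0.065 0 -0.055 0 0 0"}}

```text
time: 7.85
tool_pos: [0.4375, 0.2781, 0.0881]
tool_rot: [-0.001, 0.996, -0.089, -0.006]
contact_force: [-9.5, 8.6, -2.2]
gripper_width: 0.125
grasp_force: 58.4
```

Request:
{"fn": "jog_arm", "kwargs": {"motion": "0 0.016 0 -0.004 0 0 0; 0 0.033 0 -0.005 0 0 0; 0 0.043 0 -0.005 0 0 0; 0 0.047 0 -0.004 0 0 0; 0 0.047 0 -0.004 0 0 0"}}

```text
time: 8.48
tool_pos: [0.4651, 0.2721, 0.0924]
tool_rot: [0.001, 0.996, -0.088, -0.0]
contact_force: [0.7, -0.1, -0.7]
gripper_width: -0.0
grasp_force: 0.0
```

Run:
```python
from look import *
f=grab_frame("side"); s=state(); print(s["tool_pos"],s["contact_force"],s["ft_torque"])
d=np.array(s["tool_pos"][:2])-[.478,.270]; c,n=np.cos(.178),np.sin(.178); print("cutout x,y mm",1000*(d@[c,-n]),1000*(d@[n,c]))
```

```text
[0.46513666 0.27208257 0.09252505] [0.06678301 0.53574636 0.4002187 ] [ 0.0359289  -0.03624239 -0.0392527 ]
cutout x,y mm -13.028837118839434 -0.22793577318517588
```

The paddle slipped out. I'll move up and look.

Request:
{"fn": "jog_arm", "kwargs": {"motion": "0 0 0 -0.04 0 0 0; 0 0 0 -0.12 0 0 0; 30 -0.08 0 -0.12 0 0 0; 50 -0.11 0 -0.12 0 0 0; 50 -0.11 0 -0.12 0 0 0"}}

```text
time: 9.15
tool_pos: [0.4108, 0.2823, 0.1531]
tool_rot: [0.0, 0.996, -0.088, 0.0]
contact_force: [0.4, 0.5, 0.0]
gripper_width: 0.499
grasp_force: 0.0
```

Run:
```python
from look import *
f=grab_frame("side"); s=state(); print(s["tool_pos"],s["contact_force"],s["gripper_width"])
W=cloud(f); H=hsv(f)
print([(d["p"],d["at"]) for d in place_of("side","lever_tip")])
print([(d["p"],d["at"]) for d in place_of("side","lever_hinge")])
print([(d["p"],d["at"]) for d in place_of("side","cutout")])
# paddle top: bright low-saturation pixels in 3D
m=near(W,(.42,.28),.06)&(W[...,2]>.066)&(W[...,2]<.13)&(H[...,2]>110)&(H[...,1]<60)
d=W[m][:,:2]-[.478,.270]; c,n=np.cos(.178),np.sin(.178)
X=np.c_[d@[c,-n],d@[n,c],W[m][:,2]]*1000; print(m.sum(),np.round(np.percentile(X,[5,50,95],axis=0),1))
cv2.imwrite("pics/b3.png",cv2.resize(f["color"][170:260,250:370],(800,600))[:,:,::-1])
```

```text
[0.41131484 0.28218486 0.15296251] [-0.65926208 -0.22893974  0.26500388] 0.5000182149422805
[(0.64, [0.2755, 0.1841, 0.1577]), (0.54, [0.4072, 0.2852, 0.0845]), (0.52, [0.4819, 0.6162, 0.1481])]
[(0.78, [0.2674, 0.1839, 0.0749]), (0.69, [0.4059, 0.4214, 0.0562]), (0.68, [0.4796, 0.6163, 0.0734]), (0.55, [0.4593, 0.2773, 0.053])]
[(0.81, [0.4778, 0.273, 0.0027]), (0.8, [0.2973, 0.1706, 0.0035]), (0.67, [0.5108, 0.6063, -0.0004]), (0.65, [0.4221, 0.4214, 0.0031]), (0.41, [0.5329, -0.1512, 0.0654])]
48 [[-71.3  -4.8  67.1]
 [-57.1   0.4  79.8]
 [-35.4   3.9  89. ]]
```

View pics/b3.png

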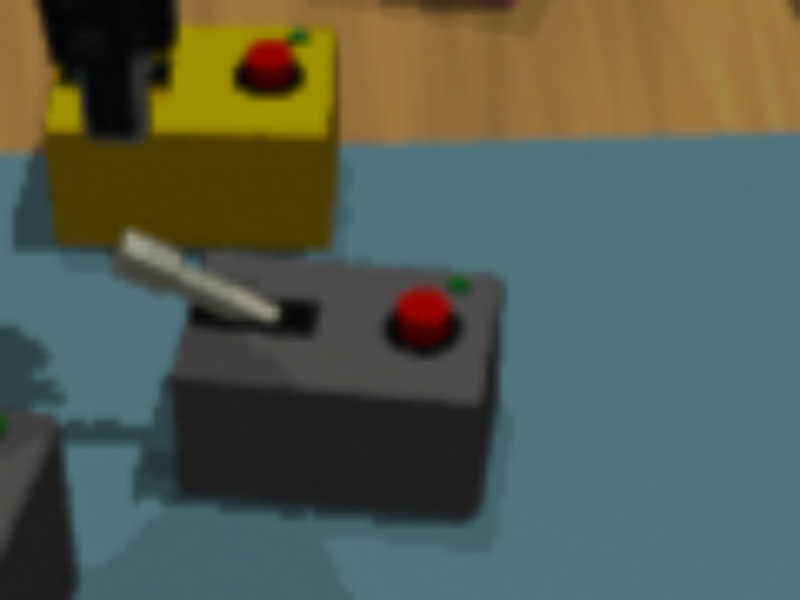

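The lever is down again (paddle at 140,250 in the crop). My pinch sat 5 mm too high on the paddle, so I'll grip lower and lift in checked steps.

Request:
{"fn": "jog_arm", "kwargs": {"motion": "40 -0.002 0 0.08 0 0 0; 40 -0.003 0 0.16 0 0 0; 40 -0.003 0 0.191 0 0 0; 40 -0.003 0 0.191 0 0 0; 0 -0.003 0 0.191 0 0 0"}}

```text
time: 9.98
tool_pos: [0.4112, 0.2831, 0.059]
tool_rot: [-0.001, 0.996, -0.089, 0.001]
contact_force: [-0.0, 0.5, 1.3]
gripper_width: 0.202
grasp_force: 0.0
```

Request:
{"fn": "jog_arm", "kwargs": {"motion": "0 0 0 0 0 0 0; 0 0 0 0 0 0 0; 0 0 0 0 0 0 0; 0 0 0 0 0 0 0; 0 0 0 0 0 0 0"}}

```text
time: 10.6
tool_pos: [0.4112, 0.2833, 0.0593]
tool_rot: [-0.001, 0.996, -0.088, 0.002]
contact_force: [-0.5, -0.2, 6.0]
gripper_width: 0.13
grasp_force: 60.8
```

Request:
{"fn": "jog_arm", "kwargs": {"motion": "0 0.006 0 -0.01 0 0 0; 0 0.012 0 -0.019 0 0 0; 0 0.019 0 -0.027 0 0 0; 0 0.027 0 -0.034 0 0 0; 0 0.027 0 -0.034 0 0 0"}}

```text
time: 11.22
tool_pos: [0.4193, 0.2814, 0.0717]
tool_rot: [-0.001, 0.996, -0.089, -0.005]
contact_force: [-3.8, 9.1, -5.5]
gripper_width: 0.129
grasp_force: 58.7
```

```bash
cat > cx.py <<'E'
from look import *
s=state(); p=s["tool_pos"]; c,n=np.cos(.178),np.sin(.178)
d=p[:2]-np.array([.478,.270]); f=s["contact_force"]
print("cutout TCP mm",np.round([1000*(d@[c,-n]),1000*(d@[n,c]),1000*p[2]],1),"F",np.round([f[:2]@[c,-n],f[:2]@[n,c],f[2]],1),"w",s["gripper_width"],s["grasp_force"])
E
python3 cx.py
```

```text
cutout TCP mm [-59.8   0.8  71.7] F [-5.4  8.2 -5.5] w 0.12889067870283705 58.663557171821594
```

Request:
{"fn": "jog_arm", "kwargs": {"motion": "0 0 0 0 0 0 0; 0 0 0 0 0 0 0; 0 0 0 0 0 0 0; 0 0 0 0 0 0 0; 0 0 0 0 0 0 0"}}

```text
time: 11.85
tool_pos: [0.4193, 0.2814, 0.0717]
tool_rot: [-0.001, 0.996, -0.089, -0.004]
contact_force: [-3.2, 9.2, -7.1]
gripper_width: 0.126
grasp_force: 58.6
```

```bash
python3 cx.py
```

```text
cutout TCP mm [-59.8   0.8  71.7] F [-4.7  8.5 -7.1] w 0.12613477587687372 58.60683023929596
```

Request:
{"fn": "jog_arm", "kwargs": {"motion": "0 0.014 0 -0.01 0 0 0; 0 0.028 0 -0.018 0 0 0; 0 0.042 0 -0.022 0 0 0; 0 0.055 0 -0.025 0 0 0; 0 0.055 0 -0.025 0 0 0"}}

```text
time: 12.48
tool_pos: [0.4454, 0.2768, 0.085]
tool_rot: [-0.001, 0.996, -0.089, -0.006]
contact_force: [-11.4, 7.7, 2.3]
gripper_width: 0.123
grasp_force: 58.5
```

```bash
python3 cx.py
```

```text
cutout TCP mm [-33.3   0.9  85. ] F [-12.6   5.5   2.3] w 0.12251354686120951 58.497008085250854
```

Request:
{"fn": "jog_arm", "kwargs": {"motion": "0 0.01 0 -0.002 0 0 0; 0 0.02 0 -0.002 0 0 0; 0 0.03 0 -0.002 0 0 0; 0 0.04 0 -0.001 0 0 0; 0 0.044 0 -0.001 0 0 0"}}

```text
time: 13.1
tool_pos: [0.4715, 0.2713, 0.087]
tool_rot: [0.0, 0.996, -0.088, -0.0]
contact_force: [0.2, -0.6, 0.1]
gripper_width: -0.001
grasp_force: 0.0
```

```bash
python3 cx.py
```

```text
cutout TCP mm [-6.6  0.2 87. ] F [ 0.3 -0.5  0.1] w -0.0005864930284823266 0.0
```

Torsional friction in the pads makes the lever creep out while it turns. I'll tilt the tool with the lever on the next try (from +0.55 to −0.5 rad). First: move up, open and tilt.

```bash
cat > plan.py <<'E'
import numpy as np
# poses in the cut-out's x-z plane: (TCP x mm, TCP z mm, tilt phi); rows relative to the first pose
def rows(p0,ps):
    c,s=np.cos(p0[2]),np.sin(p0[2])
    for p in ps:
        d=np.array(p)-p0; print("x %.4f z %.4f turn_y %.4f"%((d[0]*c+d[1]*s)/500,(d[0]*s-d[1]*c)/500,d[2]/1.5),np.round(p,2))
def grip(th,phi,over=0,off=21):   # TCP pose with grasp point on the paddle centre at lever angle th, over mm ahead along arc
    x=-20-55*np.sin(th)+over*np.cos(th); z=55+55*np.cos(th)+over*np.sin(th)
    return np.array([x+off*np.sin(phi),z-off*np.cos(phi),phi])
E
python3 - <<'E'
from plan import *
g=grip(1.1,.55); up=g+[-80*np.sin(.55),80*np.cos(.55),0]
print(g,up)
rows(np.array([-6.6,87,0]),[[-6.6,145,0],[-40,150,.18],[-75,148,.36],up,up])
E
```

```text
[-58.039973    62.04477172   0.55      ] [-99.85495131 130.24673348   0.55      ]
x 0.0000 z -0.1160 turn_y 0.0000 [ -6.6 145.    0. ]
x -0.0668 z -0.1260 turn_y 0.1200 [-40.   150.     0.18]
x -0.1368 z -0.1220 turn_y 0.2400 [-75.   148.     0.36]
x -0.1865 z -0.0865 turn_y 0.3667 [-99.85 130.25   0.55]
x -0.1865 z -0.0865 turn_y 0.3667 [-99.85 130.25   0.55]
```

Request:
{"fn": "jog_arm", "kwargs": {"motion": "0 0 0 -0.116 0 0 0; 20 -0.066 0 -0.126 0 0.12 0; 40 -0.136 0 -0.122 0 0.24 0; 40 -0.186 0 -0.086 0 0.36 0; 40 -0.186 0 -0.086 0 0.367 0"}}

```text
time: 13.72
tool_pos: [0.3744, 0.286, 0.124]
tool_rot: [0.027, 0.96, -0.082, 0.268]
contact_force: [0.5, -0.3, -0.7]
gripper_width: 0.399
grasp_force: 0.0
```

```bash
cat >> cx.py <<'E'
from scipy.spatial.transform import Rotation as R
q=s["tool_rot"]; r=(R.from_euler('z',.178)*R.from_quat(np.r_[q[1:],q[0]])).as_matrix()
print("phi",np.arctan2(r[0,2],-r[2,2]),"zaxis y",r[1,2],"xaxis y",r[1,0], "joints",np.round(s["joint_pos"],2))
E
python3 cx.py
python3 - <<'E'
from look import *
f=grab_frame("side")
print([(round(d["p"],2),np.round(d["at"],4)) for d in place_of("side","lever_tip")])
cv2.imwrite("pics/b4.png",cv2.resize(f["color"][140:260,230:390],(800,600))[:,:,::-1])
E
```

```text
cutout TCP mm [-104.8   -2.6  124. ] F [ 0.6 -0.2 -0.7] w 0.39924225371287836 0.0
phi 0.5452293680323981 zaxis y -0.0036347849679986654 xaxis y 0.009190984211673182 joints [ 0.74 -0.43  2.28 -0.51  1.    2.7 ]
[(0.62, array([0.4105, 0.2827, 0.0821])), (0.59, array([0.27  , 0.1868, 0.1548])), (0.58, array([0.7443, 0.0521, 0.0039])), (0.57, array([0.4035, 0.4187, 0.1116])), (0.55, array([0.4811, 0.6164, 0.1475]))]
```

View pics/b4.png

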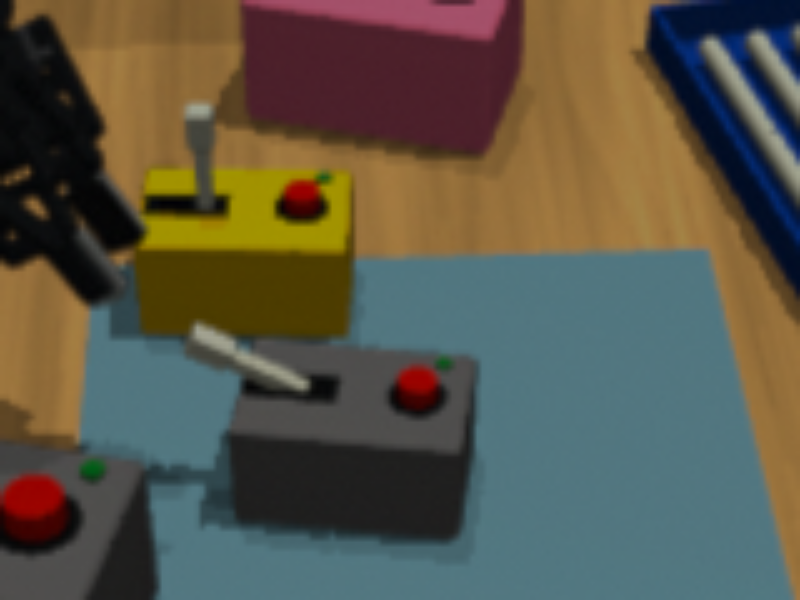

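The tool is tilted above the dropped lever, whose paddle is at (210,345) in the crop.

```bash
python3 cx.py;python3 - <<'E'
from look import *
from plan import *
s=state(); p=s["tool_pos"]; c,n=np.cos(.178),np.sin(.178); d=p[:2]-np.array([.478,.270])
g=grip(1.1,.55)
rows(np.array([1000*(d@[c,-n]),1000*p[2],.55]),[g+[-30*np.sin(.55),30*np.cos(.55),0],g])
E
```

```text
cutout TCP mm [-100.     0.2  129.9] F [-0.  -0.  -0.2] w 0.40031598886391145 0.0
phi 0.5500137567314034 zaxis y 0.0004886409348784295 xaxis y 0.002776108129876822 joints [ 0.74 -0.42  2.27 -0.51  1.    2.7 ]
x 0.0007 z 0.0996 turn_y 0.0000 [-73.72  87.62   0.55]
x 0.0007 z 0.1596 turn_y 0.0000 [-58.04  62.04   0.55]
```

Request:
{"fn": "jog_arm", "kwargs": {"motion": "40 0.001 0 0.08 0 0 0; 40 0.001 0 0.14 0 0 0; 40 0.001 0 0.16 0 0 0; 40 0.001 0 0.16 0 0 0; 0 0.001 0 0.16 0 0 0"}}

```text
time: 14.45
tool_pos: [0.4229, 0.281, 0.0641]
tool_rot: [0.023, 0.958, -0.086, 0.272]
contact_force: [0.5, -0.6, -0.1]
gripper_width: 0.199
grasp_force: 0.0
```

Request:
{"fn": "jog_arm", "kwargs": {"motion": "0 0 0 0 0 0 0; 0 0 0 0 0 0 0; 0 0 0 0 0 0 0; 0 0 0 0 0 0 0; 0 0 0 0 0 0 0"}}

```text
time: 15.08
tool_pos: [0.4227, 0.2812, 0.0641]
tool_rot: [0.023, 0.958, -0.085, 0.272]
contact_force: [-1.7, -0.3, 6.7]
gripper_width: 0.122
grasp_force: 60.0
```

```bash
python3 cx.py;python3 - <<'E'
from plan import *
p0=grip(1.1,.55)
rows(p0,[grip(t,.55-(1.1-t)*.9,2) for t in (1.0,.9,.8,.7,.6)])
print()
rows(grip(.6,.10,2),[grip(t,.55-(1.1-t)*.9,2+o) for t,o in ((.5,0),(.4,1),(.3,1),(.2,2),(.1,3))])
print()
rows(grip(.1,-.35,5),[grip(t,p,o) for t,p,o in ((0,-.45,4),(-.08,-.5,4),(-.1,-.52,6),(-.1,-.52,7),(-.1,-.52,7))])
E
```

```text
cutout TCP mm [-56.4   1.3  64.1] F [-1.7 -0.6  6.7] w 0.1220867425629527 60.000348687171936
phi 0.5527838552335727 zaxis y 0.002274553468219806 xaxis y 0.000318518258909518 joints [ 0.65 -0.24  2.26 -0.56  0.81  2.73]
x 0.0095 z -0.0072 turn_y -0.0600 [-55.88  67.58   0.46]
x 0.0160 z -0.0116 turn_y -0.1200 [-54.25  71.18   0.37]
x 0.0230 z -0.0153 turn_y -0.1800 [-52.26  74.57   0.28]
x 0.0302 z -0.0183 turn_y -0.2400 [-49.94  77.73   0.19]
x 0.0377 z -0.0205 turn_y -0.3000 [-47.31  80.63   0.1 ]

x 0.0063 z -0.0046 turn_y -0.0600 [-4.440e+01  8.323e+01  1.000e-02]
x 0.0149 z -0.0091 turn_y -0.1200 [-4.033e+01  8.589e+01 -8.000e-02]
x 0.0221 z -0.0121 turn_y -0.1800 [-36.94  87.73  -0.17]
x 0.0314 z -0.0145 turn_y -0.2400 [-32.41  89.4   -0.26]
x 0.0410 z -0.0157 turn_y -0.3000 [-27.72  90.5   -0.35]

x 0.0044 z -0.0029 turn_y -0.0667 [-25.13  91.09  -0.45]
x 0.0109 z -0.0052 turn_y -0.1000 [-21.69  91.08  -0.5 ]
x 0.0161 z -0.0068 turn_y -0.1133 [-18.97  90.9   -0.52]
x 0.0181 z -0.0073 turn_y -0.1133 [-17.98  90.8   -0.52]
x 0.0181 z -0.0073 turn_y -0.1133 [-17.98  90.8   -0.52]
```

Request:
{"fn": "jog_arm", "kwargs": {"motion": "0 0.0095 0 -0.0072 0 -0.06 0; 0 0.016 0 -0.0116 0 -0.12 0; 0 0.023 0 -0.0153 0 -0.18 0; 0 0.0302 0 -0.0183 0 -0.24 0; 0 0.0377 0 -0.0205 0 -0.3 0"}}

```text
time: 15.7
tool_pos: [0.4307, 0.2795, 0.0796]
tool_rot: [0.003, 0.995, -0.088, 0.047]
contact_force: [0.7, 3.7, -7.6]
gripper_width: 0.127
grasp_force: 60.2
```

```bash
python3 cx.py
```

```text
cutout TCP mm [-48.3   1.   79.6] F [ 0.1  3.8 -7.6] w 0.1274224890522157 60.24715483188629
phi 0.09389568511704999 zaxis y 0.002458923277320534 xaxis y 0.0007598558004520904 joints [ 0.46 -0.12  2.04 -0.06  1.14  2.23]
```

Request:
{"fn": "jog_arm", "kwargs": {"motion": "0 0.0063 0 -0.0046 0 -0.06 0; 0 0.0149 0 -0.0091 0 -0.12 0; 0 0.0221 0 -0.0121 0 -0.18 0; 0 0.0314 0 -0.0145 0 -0.24 0; 0 0.041 0 -0.0157 0 -0.3 0"}}

```text
time: 16.32
tool_pos: [0.4469, 0.2766, 0.0897]
tool_rot: [-0.016, 0.98, -0.086, -0.181]
contact_force: [-7.5, 5.0, -2.0]
gripper_width: 0.127
grasp_force: 60.2
```

```bash
python3 cx.py
```

```text
cutout TCP mm [-31.8   1.   89.7] F [-8.3  3.6 -2. ] w 0.12738198276360663 60.17624616622925
phi -0.36460424174632466 zaxis y 8.201272399403374e-05 xaxis y 0.0022050914775771074 joints [0.32 0.15 1.79 0.17 1.53 2.03]
```

Request:
{"fn": "jog_arm", "kwargs": {"motion": "0 0.0044 0 -0.0029 0 -0.067 0; 0 0.0109 0 -0.0052 0 -0.1 0; 0 0.0161 0 -0.0068 0 -0.113 0; 0 0.0181 0 -0.0073 0 -0.113 0; 0 0.0181 0 -0.0073 0 -0.113 0"}}

```text
time: 16.95
tool_pos: [0.4567, 0.2749, 0.0904]
tool_rot: [-0.023, 0.961, -0.085, -0.261]
contact_force: [-9.0, 5.8, 1.7]
gripper_width: 0.128
grasp_force: 58.8
```

```bash
python3 cx.py
```

```text
cutout TCP mm [-21.8   1.1  90.4] F [-9.9  4.1  1.7] w 0.12819956321389528 58.78420650959015
phi -0.5312031985075736 zaxis y -0.00042549905005691117 xaxis y 0.0022395600361511192 joints [0.28 0.27 1.69 0.23 1.67 1.99]
```

Request:
{"fn": "jog_arm", "kwargs": {"motion": "0 0.003 0 -0.002 0 0 0; 0 0.006 0 -0.003 0 0 0; 0 0.006 0 -0.003 0 0 0; 0 0.006 0 -0.003 0 0 0; 0 0.006 0 -0.003 0 0 0"}}

```text
time: 17.58
tool_pos: [0.4576, 0.2747, 0.0903]
tool_rot: [-0.023, 0.96, -0.084, -0.264]
contact_force: [-16.3, 6.6, 4.6]
gripper_width: 0.129
grasp_force: 58.7
```

```bash
python3 cx.py
python3 - <<'E'
from look import *
f=grab_frame("side")
cv2.imwrite("pics/b5.png",cv2.resize(f["color"][140:260,230:390],(800,600))[:,:,::-1])
E
```

```text
cutout TCP mm [-20.9   1.   90.3] F [-17.2   3.6   4.6] w 0.12929370640475443 58.73820126056671
phi -0.5371449809026883 zaxis y -0.0015580098727887397 xaxis y 0.0028194042039301308 joints [0.28 0.27 1.68 0.23 1.67 1.99]
```

View pics/b5.png

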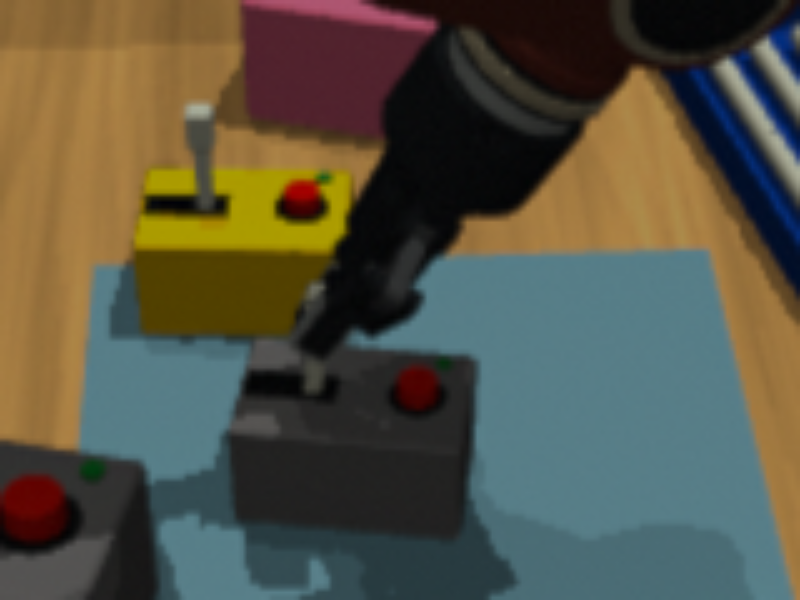

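The lever is upright (315,340 in the crop) and hard against its stop: the force rises with no further travel. I'll open and back out.

Request:
{"fn": "jog_arm", "kwargs": {"motion": "40 0 0 0 0 0 0; 40 0 0 0 0 0 0; 40 0 0 0 0 0 0; 40 0 0 -0.08 0 0 0; 40 0 0 -0.18 0 0 0"}}

```text
time: 18.25
tool_pos: [0.5082, 0.2644, 0.169]
tool_rot: [-0.022, 0.962, -0.086, -0.257]
contact_force: [-0.0, -0.0, -0.2]
gripper_width: 0.397
grasp_force: 0.0
```

```bash
python3 - <<'E'
from look import *
f=grab_frame("side"); W=cloud(f); H=hsv(f)
print([(round(d["p"],2),np.round(d["at"],4)) for d in place_of("side","lever_tip")])
m=near(W,(.458,.2735),.02)&(W[...,2]>.1)&(W[...,2]<.13)&(H[...,2]>110); print(m.sum(),np.median(W[m],0) if m.any() else '')
m=near(W,(.41,.282),.02)&(W[...,2]>.07)&(W[...,2]<.095)&(H[...,2]>110); print('down',m.sum())
for c in ("side","top"):
  for t in ("knob_top","catch_point","slide_notch"):
    if c=="top" and t=="knob_top": grab_frame("top")
    print(c,t,[(round(d["p"],2),np.round(d["at"],4)) for d in place_of(c,t)])
E
python3 cx.py; python3 go.py 0.487 -0.246 0.18 -0.14
```

```text
[(0.8, array([0.2692, 0.1839, 0.1561])), (0.63, array([0.4042, 0.4196, 0.107 ])), (0.61, array([0.4576, 0.2732, 0.1105])), (0.6, array([ 0.5437, -0.0689,  0.0616])), (0.48, array([0.4816, 0.6161, 0.1453]))]
10 [0.45731304 0.27447835 0.11834938]
down 0
side knob_top [(0.87, array([ 0.4883, -0.2462,  0.1048]))]
side catch_point []
side slide_notch [(0.87, array([ 0.5318, -0.1546,  0.0606]))]
top knob_top [(0.75, array([ 0.4889, -0.2485,  0.1008])), (0.19, array([ 0.5075, -0.1079,  0.0031]))]
top catch_point [(0.57, array([ 0.5455, -0.0695,  0.0677]))]
top slide_notch [(0.58, array([ 0.5311, -0.155 ,  0.0674])), (0.36, array([ 0.5087, -0.1069,  0.0024]))]
cutout TCP mm [ 29.8  -0.  167.6] F [-0.2  0.1  0.1] w 0.4010699534582635 0.0
phi -0.5217851953559014 zaxis y -0.001626685616789057 xaxis y 0.0002330885199169476 joints [0.25 0.27 1.54 0.21 1.81 2.  ]
shift mm [ 54.8 506.3 -45.1] frac [ 0.1095  1.0126 -0.0901] turn frac [-0.0056  0.3478 -0.0243] rows 8.179749649471782
```

The lever is latched: tip at (0.458, 0.273, 0.1105) and staying up. On to the knob.

Request:
{"fn": "jog_arm", "kwargs": {"motion": "60 0 0 -0.06 0 0 0; 60 0.02 0.11 -0.07 0 0.1 0; 60 0.04 0.22 -0.08 0 0.2 0; 60 0.06 0.33 -0.09 -0.003 0.3 -0.02; 60 0.08 0.44 -0.09 -0.006 0.348 -0.024"}}

```text
time: 19.32
tool_pos: [0.5249, 0.0371, 0.1883]
tool_rot: [0.0, 0.998, -0.069, 0.003]
contact_force: [0.3, -0.5, -1.4]
gripper_width: 0.6
grasp_force: 0.0
```

```bash
python3 -c "
from plant import *;grab_frame('top')";python3 go.py 0.4878 -0.2467 0.15 -0.14
```

```text
shift mm [  4.2 280.8  38.4] frac [0.0085 0.5616 0.0767] turn frac [ 0.0034 -0.0033 -0.002 ] rows 4.5347879952554875
```

Request:
{"fn": "jog_arm", "kwargs": {"motion": "60 0 0.12 0 0 0 0; 60 0 0.24 0 0 0 0; 60 0.004 0.36 0 0 0 0; 60 0.008 0.48 0.04 0 0 0; 60 0.008 0.562 0.077 0 0 0"}}

```text
time: 20.0
tool_pos: [0.4897, -0.2424, 0.1487]
tool_rot: [-0.0, 0.997, -0.071, 0.001]
contact_force: [0.0, 0.3, 0.6]
gripper_width: 0.604
grasp_force: 0.0
```

```bash
python3 -c "
from plant import *;grab_frame('top')";python3 go.py 0.4878 -0.2467 0.075 -0.14
python3 - <<'E'
from look import *
f=grab_frame("side"); W=cloud(f); H=hsv(f); h,s=H[...,0],H[...,1]
m=near(W,(.487,-.246),.02)&(h>100)&(h<130)&(s>150)&(W[...,2]>.1); print(m.sum(),cv2.minAreaRect((W[m][:,:2]*1000).astype(np.float32)) if m.sum()>4 else '')
E
```

```text
shift mm [ 0.6  1.4 70.6] frac [0.0013 0.0029 0.1411] turn frac [ 0.0003  0.0014 -0.003 ] rows 1.129452761216784
0
```

Request:
{"fn": "jog_arm", "kwargs": {"motion": "60 0.001 0.003 0.07 0 0 0; 60 0.001 0.003 0.12 0 0 0; 60 0.001 0.003 0.135 0 0 0; 60 0.001 0.003 0.135 0 0 0; 0 0.001 0.003 0.135 0 0 0"}}

```text
time: 20.72
tool_pos: [0.492, -0.2423, 0.0837]
tool_rot: [0.0, 0.998, -0.07, 0.003]
contact_force: [0.2, -0.0, -0.2]
gripper_width: 0.401
grasp_force: 0.0
```

Request:
{"fn": "jog_arm", "kwargs": {"motion": "0 0 0 0 0 0 0; 0 0 0 0 0 0 0; 0 0 0 0 0 0 0; 0 0 0 0 0 0 0; 0 0 0 0 0 0 0"}}

```text
time: 21.35
tool_pos: [0.492, -0.2429, 0.0841]
tool_rot: [0.001, 0.998, -0.07, 0.003]
contact_force: [-2.5, -1.1, 5.7]
gripper_width: 0.144
grasp_force: 60.3
```

```bash
cat > st.py <<'E'
from look import *
s=state(); p=s["tool_pos"]; f=s["contact_force"]; e=np.array([np.sin(.14),np.cos(.14)]); x=np.array([np.cos(.14),-np.sin(.14)])
print("along y mm",1000*p[:2]@e,"x",1000*p[:2]@x,"z",1000*p[2],"F y",f[:2]@e,"x",f[:2]@x,"w",s["gripper_width"],s["grasp_force"],"t",s["time"])
E
python3 st.py
python3 - <<'E'
from look import *
e=np.array([np.sin(.14),np.cos(.14)])
for n,k,c in (("net",(.4885,-.2475),(.545,-.069)),("rect",(.4873,-.2462),(.560,-.074))): print(n,(np.array(c)-k)@e*1000-95)
E
```

```text
along y mm -171.86860718882022 x 521.0429164210124 z 84.06552795000502 F y -1.3885336373399946 x -2.285014219040347 w 0.14406636967806252 60.2879673242569 t 21.35
net 89.63774130135508
rect 85.65997898245212
```

Knob held. I'll slide most of the way, then feel for the click.

Request:
{"fn": "jog_arm", "kwargs": {"motion": "0 0 -0.03 0 0 0 0; 0 0 -0.06 0 0 0 0; 0 0 -0.09 0 0 0 0; 0 0 -0.12 0 0 0 0; 0 0 -0.13 0 0 0 0"}}

```text
time: 21.98
tool_pos: [0.5009, -0.1789, 0.0841]
tool_rot: [0.002, 0.998, -0.07, 0.002]
contact_force: [-3.8, -5.3, 4.9]
gripper_width: 0.146
grasp_force: 60.3
```

```bash
python3 st.py
python3 - <<'E'
from look import *
e=np.array([np.sin(.14),np.cos(.14)])
for c in ("top","side"):
    grab_frame(c)
    for t in ("slide_notch","catch_point","catch_block","filter_slide"):
        print(c,t,[(round(d["p"],2),np.round(d["at"],4),round(1000*np.dot(d["at"][:2],e),1)) for d in place_of(c,t)][:2])
E
python3 st.py
```

```text
along y mm -107.28613611986226 x 520.9402384644483 z 84.1190432096668 F y -5.813394185534459 x -3.0072374629010765 w 0.14592398803953346 60.27338683605194 t 21.975
top slide_notch [(0.71, array([ 0.5378, -0.088 ,  0.0667]), np.float64(-12.1))]
top catch_point [(0.52, array([ 0.544 , -0.0685,  0.0691]), np.float64(8.1)), (0.2, array([0.7445, 0.048 , 0.0021]), np.float64(151.4))]
top catch_block [(0.53, array([ 0.5535, -0.0721,  0.0509]), np.float64(5.8)), (0.33, array([ 7.318e-01, -1.728e-01, -4.000e-04]), np.float64(-69.0))]
top filter_slide [(0.6, array([ 0.516 , -0.0868,  0.063 ]), np.float64(-13.9))]
side slide_notch []
side catch_point [(0.65, array([ 0.5404, -0.0713,  0.0628]), np.float64(4.8)), (0.41, array([0.7436, 0.052 , 0.0049]), np.float64(155.3))]
side catch_block [(0.55, array([ 0.5515, -0.068 ,  0.0501]), np.float64(9.6))]
side filter_slide []
along y mm -105.87334957176718 x 520.9237053665141 z 83.96789975349725 F y 1.3768650970902934 x -3.1593655622725927 w 0.14557465018648838 60.52426099777222 t 22.475
```

Request:
{"fn": "jog_arm", "kwargs": {"motion": "0 0 -0.008 0 0 0 0; 0 0 -0.016 0 0 0 0; 0 0 -0.018 0 0 0 0; 0 0 -0.018 0 0 0 0; 0 0 -0.018 0 0 0 0"}}

```text
time: 23.1
tool_pos: [0.5021, -0.1702, 0.0841]
tool_rot: [0.001, 0.998, -0.07, 0.002]
contact_force: [-2.3, -4.0, 6.4]
gripper_width: 0.144
grasp_force: 60.4
```

```bash
python3 st.py
```

```text
along y mm -98.44945224028912 x 520.9039147474643 z 84.05723941131482 F y -4.239711572045725 x -1.741968509953771 w 0.14394020023370613 60.3824919462204 t 23.1
```

Request:
{"fn": "jog_arm", "kwargs": {"motion": "0 0 -0.003 0 0 0 0; 0 0 -0.003 0 0 0 0; 0 0 -0.003 0 0 0 0; 0 0 -0.003 0 0 0 0; 0 0 -0.003 0 0 0 0"}}

```text
time: 23.72
tool_pos: [0.5023, -0.1687, 0.0841]
tool_rot: [0.001, 0.998, -0.07, 0.002]
contact_force: [-2.7, -4.2, 6.0]
gripper_width: 0.146
grasp_force: 60.4
```

```bash
python3 st.py
```

```text
along y mm -96.99740782939048 x 520.8992684058538 z 84.06021141972076 F y -4.563125351801893 x -2.115245950108443 w 0.14567756520263195 60.38464844226837 t 23.725
```

Request:
{"fn": "jog_arm", "kwargs": {"motion": "0 0 -0.003 0 0 0 0; 0 0 -0.003 0 0 0 0; 0 0 -0.003 0 0 0 0; 0 0 -0.003 0 0 0 0; 0 0 -0.003 0 0 0 0"}}

```text
time: 24.35
tool_pos: [0.5025, -0.1672, 0.084]
tool_rot: [0.001, 0.998, -0.07, 0.002]
contact_force: [-2.4, -4.2, 7.4]
gripper_width: 0.148
grasp_force: 60.4
```

```bash
python3 st.py
```

```text
along y mm -95.48353043671611 x 520.8908734247563 z 84.0310821966312 F y -4.514317597185162 x -1.7938259836245887 w 0.1481050242412282 60.387418270111084 t 24.35
```

Request:
{"fn": "jog_arm", "kwargs": {"motion": "0 0 -0.003 0 0 0 0; 0 0 -0.003 0 0 0 0; 0 0 -0.003 0 0 0 0; 0 0 -0.003 0 0 0 0; 0 0 -0.003 0 0 0 0"}}

```text
time: 24.98
tool_pos: [0.5028, -0.1649, 0.084]
tool_rot: [0.0, 0.998, -0.07, 0.002]
contact_force: [-2.3, -1.7, 6.6]
gripper_width: 0.145
grasp_force: 60.5
```

```bash
python3 st.py
```

```text
along y mm -93.16192565288902 x 520.9174182564618 z 84.02605785440912 F y -1.9746026802570538 x -2.025205001915461 w 0.14528349822036124 60.462141036987305 t 24.975
```

Request:
{"fn": "jog_arm", "kwargs": {"motion": "0 0 -0.003 0 0 0 0; 0 0 -0.003 0 0 0 0; 0 0 -0.003 0 0 0 0; 0 0 -0.003 0 0 0 0; 0 0 -0.003 0 0 0 0"}}

```text
time: 25.6
tool_pos: [0.5031, -0.1628, 0.084]
tool_rot: [-0.0, 0.998, -0.07, 0.002]
contact_force: [-2.6, 2.1, 7.4]
gripper_width: 0.143
grasp_force: 60.5
```

```bash
python3 st.py
```

```text
along y mm -91.02206380359513 x 520.9393008518286 z 84.01217122717797 F y 1.7166232987071308 x -2.8415735056153166 w 0.14311761318178282 60.514562129974365 t 25.6
```

Request:
{"fn": "jog_arm", "kwargs": {"motion": "0 0 -0.003 0 0 0 0; 0 0 -0.003 0 0 0 0; 0 0 -0.003 0 0 0 0; 0 0 -0.003 0 0 0 0; 0 0 -0.003 0 0 0 0"}}

```text
time: 26.22
tool_pos: [0.5033, -0.1615, 0.084]
tool_rot: [-0.0, 0.998, -0.07, 0.002]
contact_force: [-1.3, 1.2, 7.0]
gripper_width: 0.145
grasp_force: 60.5
```

```bash
python3 st.py
```

```text
along y mm -89.66758243187297 x 520.9222217137058 z 84.00064017176389 F y 0.9559471327858111 x -1.4758720008813295 w 0.14518355541824157 60.50585746765137 t 26.225
```

Request:
{"fn": "jog_arm", "kwargs": {"motion": "0 0 -0.0015 0 0 0 0; 0 0 -0.0015 0 0 0 0; 0 0 -0.0015 0 0 0 0; 0 0 -0.0015 0 0 0 0; 0 0 -0.0015 0 0 0 0"}}

```text
time: 26.85
tool_pos: [0.5033, -0.1613, 0.084]
tool_rot: [0.0, 0.998, -0.07, 0.002]
contact_force: [-3.1, -1.9, 7.8]
gripper_width: 0.146
grasp_force: 60.5
```

```bash
python3 st.py
```

```text
along y mm -89.49531782588858 x 520.8918516737783 z 84.00059645497387 F y -2.3224994724863737 x -2.7859495213446466 w 0.14629112917017129 60.45860767364502 t 26.85
```

Request:
{"fn": "jog_arm", "kwargs": {"motion": "0 0 -0.0015 0 0 0 0; 0 0 -0.0015 0 0 0 0; 0 0 -0.0015 0 0 0 0; 0 0 -0.0015 0 0 0 0; 0 0 -0.0015 0 0 0 0"}}

```text
time: 27.48
tool_pos: [0.5033, -0.1611, 0.0841]
tool_rot: [0.001, 0.998, -0.07, 0.002]
contact_force: [-3.5, -3.7, 6.0]
gripper_width: 0.148
grasp_force: 60.4
```

```bash
python3 st.py
```

```text
along y mm -89.33298543358947 x 520.9070575540665 z 84.05124147334328 F y -4.170791274452301 x -2.898002152623366 w 0.14752161218817292 60.407018065452576 t 27.475
```

The ball has seated: the slide stopped at −89.4 mm, as predicted, and the force rises with no more travel. I'll relax the push slightly and check.

Request:
{"fn": "jog_arm", "kwargs": {"motion": "0 0 0.0015 0 0 0 0; 0 0 0.0015 0 0 0 0; 0 0 0.0015 0 0 0 0; 0 0 0.0015 0 0 0 0; 0 0 0.0015 0 0 0 0"}}

```text
time: 28.1
tool_pos: [0.5033, -0.1612, 0.084]
tool_rot: [0.0, 0.998, -0.07, 0.002]
contact_force: [-2.1, -1.1, 6.3]
gripper_width: 0.146
grasp_force: 60.5
```

```bash
python3 st.py
python3 - <<'E'
from look import *
e=np.array([np.sin(.14),np.cos(.14)])
for c in ("top","side"):
    grab_frame(c)
    for t in ("slide_notch","catch_point","lever_tip","amber_bottle","white_jar","small_jar"):
        print(c,t,[(round(d["p"],2),np.round(d["at"],3),round(1000*np.dot(d["at"][:2],e),1)) for d in place_of(c,t)][:5])
E
```

```text
along y mm -89.43539615657448 x 520.9087837366297 z 84.02422811740632 F y -1.3984206907791743 x -1.971388125692208 w 0.14588092108908973 60.47273397445679 t 28.1
top slide_notch [(0.68, array([ 0.539, -0.069,  0.066]), np.float64(7.2)), (0.27, array([ 0.554, -0.073,  0.052]), np.float64(4.7))]
top catch_point [(0.5, array([ 0.547, -0.068,  0.068]), np.float64(8.5))]
top lever_tip [(0.63, array([0.482, 0.618, 0.146]), np.float64(679.5)), (0.59, array([0.274, 0.188, 0.155]), np.float64(224.5)), (0.44, array([0.407, 0.421, 0.11 ]), np.float64(473.7)), (0.35, array([0.457, 0.279, 0.112]), np.float64(340.3))]
top amber_bottle [(0.85, array([0.745, 0.048, 0.002]), np.float64(151.7)), (0.73, array([ 0.546, -0.067,  0.07 ]), np.float64(10.0))]
top white_jar [(0.69, array([ 0.73 , -0.171, -0.   ]), np.float64(-67.9))]
top small_jar []
side slide_notch [(0.23, array([ 0.5  , -0.161,  0.105]), np.float64(-89.5))]
side catch_point [(0.53, array([ 0.544, -0.071,  0.062]), np.float64(5.9))]
side lever_tip [(0.63, array([0.48 , 0.616, 0.148]), np.float64(677.4)), (0.59, array([0.404, 0.418, 0.111]), np.float64(470.3)), (0.44, array([0.746, 0.053, 0.001]), np.float64(156.6))]
side amber_bottle [(0.86, array([0.748, 0.056, 0.001]), np.float64(159.3))]
side white_jar [(0.81, array([ 0.734, -0.173,  0.   ]), np.float64(-68.8))]
side small_jar [(0.76, array([0.737, 0.163, 0.001]), np.float64(263.8))]
```

The notch is level with the catch (7.2 mm against 5.9–8.5 mm along the stage), the lever is up at z = 0.112 and the jars haven't moved. Handing in.

```bash
python3 -c "
from plant import *;print(job_done())"
```

```text
the job is handed in; nothing more can be done
None
```

I pressed the test button and the lever dropped. The lever latched upright on the third lift, after two slips, and the slide is seated at the notch with the knob still held; I handed the job in at about 28 s, and no verdict came back.

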